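Set the bench timer for a glue joint

TASK

The mirror has just been glued into its mount: set the wind-up bench timer. Take its dial by the tall grip, push it straight down until it seats firmly and keep it pressed gently (about 10 N, never more than 15) so that the light case does not turn or slide along, twist it clockwise past the red top mark, then back until its orange pointer stands at the green mark. Let go, with the timer still standing where it was and the bottle, mirror mount and lens case near it left alone.

Things in the scene. Friction and masses are not known exactly. Their poses are not given: they have to be found in the camera images.
- plate: fixed aluminium plate with small holes, 160x160x8 mm, lying on the bench; origin at the centre of its underside. The timer stands on it.
- timer: loose round white wind-up timer, about 0.27 kg in all, case 106 mm across and 41 mm high, standing on the plate on four small feet; origin at the centre of its underside, z up. It is light: if the dial is twisted without being pressed down, the case turns along, as the dial's friction (about 0.15 N m) exceeds what its feet hold; about 8 to 14 N of downward press on the dial holds it.
- timer_axis (a point): the centre of the case's top face, on the dial's axis, 41 mm above the plate
- timer_rim (a point): a point on the rim of the case, 53 mm from its axis in the case's +x direction, 25 mm above the plate; it should stay where it is
- grip (a point): on the dial's axis, 28 mm above the dial's grey disc and 16 mm below the top of its black bar grip (bar 14 mm wide, 50 mm long, 44 mm high, standing on the disc of 36 mm radius). The point's x axis points along the bar towards the pointer, z up. Pinch the bar across its 14 mm.
- pointer (a point): tip of the orange pointer at the edge of the dial's disc, 43 mm from the axis
- red_mark (a point): the red top mark, the last and boldest of the ticks on the case's top, 43 mm from the axis; it is at dial = 2.0 rad
- green_mark (a point): the green mark on the case's top (a flush rider on the rim, it cannot be touched), 43 mm from the axis; the minutes to set
- dial (a joint): angle of the dial in the case in rad, growing clockwise seen from above; ticks every 0.1 rad, red mark at 2.0, hard stop at 2.3; friction holds it where it is left. It can also be pushed down: first through 0 to 8 mm of free play (how much is left differs each time and has to be felt; it moves with about 2 N and stays where it is), then onto a stiff seat spring of about 8 N/mm with 3.5 mm travel.
- glue_bottle: loose amber dropper bottle with black top, 30 mm across, 88 mm high, upright; origin at the centre of its underside. Leave it alone.
- mirror_mount: loose black mirror mount on a foot, 44x38x58 mm, upright; origin at the centre of its underside. Leave it alone.
- lens_case: loose round white lens case, 57 mm across, 20 mm high; origin at the centre of its underside. Leave it alone.
Not all that is in view belongs to the job. There is more than one size of the timer; the one meant has the size given above.

How it is judged:
By the outcome, as a careful person would: the job done as asked, in the order asked, and still so for the second after the job is handed in, with the robot touching nothing.
It also fails if it takes over 51 s, if anything falls off the work surface, if the arm or the gripper's body presses on something with over 40 N, if the wrist force passes 120 N, or if a joint passes its speed limit or range.

ROBOT

A 7-joint arm with a two-finger parallel gripper is mounted at the origin on a cart in front of the work surface, level with it; the furniture and walls round the work are solid. World frame = base frame: x ahead of the robot, y to its left, z up, the work surface at z = 0. Lengths are in m, angles in rad, forces in N, time in s.
With the tool pointing down it reaches from about 0.425 to 0.925 m from the base axis. Payload 6.8 kg.
Tool frame: the origin (TCP) lies between the finger pads; the fingertips stand r.tcp_to_tips ahead of it and the grasp point (between the pads) lies 3 mm ahead of it (r.tcp_to_tips is the distance from the TCP to the fingertips, in m); z points along the fingers, y is the line along which they close (so a half turn about z gives the same grasp; the last joint's range is limited). The gripper opens to 85 mm and grips with 20 to 120 N. Pads are 22 mm wide; open, the fingers measure 114 mm over their backs; the gripper's body (76 mm by 85 mm) begins 54 mm behind the grasp point. The pads swing forward as they close: fully open they stand 13 mm farther back than shut.
Start: joints at [1.091, 0.477, 0.022, 1.555, -0.011, 1.109, -0.083], TCP at [0.245, -0.629, 0.23] pointing down, gripper open.
Joint ranges: [-2.96, 2.96], [-0.34, 2.1], [-1.41, 1.46], [0.24, 2.44], [-1.37, 4.51], [0.17, 1.92], [-2.96, 2.96]. Speed limits (rad/s): [2.39, 2.39, 3.14, 3.14, 3.14, 3.14, 3.14].

INTERFACE

Orientations are given as a rotation vector (axis times angle).
In Python, from bench import r gives the robot as it stands. The module is installed in compiled form; this text tells all that it offers.
- The arm moves only by the tool step_arm, never from a script. Its argument "moves" is a list of rows, each an object of numbers: "rx", "ry", "rz": the turn, a rotation vector about the tool's x, y, z in degrees; "dx", "dy", "dz": the shift along the tool's x, y, z in mm; "gripper": the opening, from -1 (shut) to 1 (fully open). In form: [{"rx": .., "ry": .., "rz": .., "dx": .., "dy": .., "dz": .., "gripper": ..}, ...]. A call has 1 to 20 rows; each row shifts and turns the commanded pose from where the row before left it, along the tool's axes as they then stand; what a row does not reach is not made up. A row lasts 1/8 s, in which the tool goes at most 62.5 mm and 10.7 degrees, less where a joint would pass 70% of its speed; a pose out of reach is approached as far as the arm can. A call is refused whole if a number of a shift passes 62.5 or a number of a turn 10.7, either way. A call with a gripper value outside its range is refused whole. The fingers move at their own pace and stop on an object; "grip_force" is the grip in N (left out, the last holds). Time passes only in rows, so rows that do not move let the fingers close. It gives the time, the measured TCP pose, the force, the opening and the grip force at its end, in the units of the state.
- r.get_obs(): the state, without advancing time (a new reading comes with each control period).
- r.grab_frame(name): name is "scene" or "top" or "wrist"; returns the picture (400x640x3 uint8, blue, green, red); there is no depth.
- r.camera_info(name): a dict with "mtx" (3x3 intrinsics, pixels), "rvec" (rotation vector, rad) and "tvec" (3), from world to camera coordinates, as OpenCV has them. Camera axes: x right, y down, z forward; pixel columns grow to the right and rows downward; lengths in m; the calibration is good to about 2 mm. The wrist camera is an equidistant fisheye: a pixel r from the principal point sees the ray r / f radians off the axis. A picture is of the moment at which its call begins: read the wrist's pose just before it. camera_info takes no time and is no camera call; for the wrist camera it gives the pose at the moment of the call.
- r.hand_in(): hands the job in; it is judged then, once.
The state is a dict: "clock": time; "joints": joint angles; "qvel": joint speeds; "tau": joint torques, N m; "tcp_pos": TCP position; "orientation": TCP orientation; "contact_force": force on the tool from outside, world axes, zero at the start; "moment": the same for the moment, N m; "grip_width": finger opening in m; "gripper_force": force on a finger pad.
Only numpy, scipy, OpenCV 4.12 (cv2) and the standard library are available. Lean on these libraries where they do the work, as an engineer would, in place of code of your own. Each camera call takes 0.05 s, during which the arm holds its last target. There are 200 camera calls.

## Working session

There is one attempt and no reset: what is moved stays moved. The work goes in short steps, Python scripts to look and compute and a tool call to move; the robot and the scene stay as the last step left them, time stands still between calls to the robot, and variables do not carry over. Pictures are saved under pics/ and viewed, at most 10 in all, crops included, and the job is handed in when it is done.

Besides the shell and the picture viewer there is one more tool, called after ">>>" as a command line: name --argument value ..., lists and objects as JSON in quotes. step_arm: Moves the arm, as the interface text tells. Its arguments: {"type":"object","properties":{"moves":{"type":"array","items":{"type":"object","properties":{"rx":{"type":"number"},"ry":{"type":"number"},"rz":{"type":"number"},"dx":{"type":"number"},"dy":{"type":"number"},"dz":{"type":"number"},"gripper":{"type":"number"}}}},"grip_force":{"type":"number"}},"required":["moves"]}

```bash
mkdir -p pics; python3 - <<'E'
from bench import r
import cv2,numpy as np
o=r.get_obs(); print(o['clock'],o['tcp_pos'],o['orientation'],o['contact_force'],r.tcp_to_tips)
for n in("scene","top"):
    i=r.camera_info(n); f=r.grab_frame(n); cv2.imwrite(f"pics/{n}0.png",f); print(n,i)
    np.savez(f"{n}.npz",img=f,**i)
E
```

```text
0.0 [ 0.24500805 -0.62832235  0.22890739] [-3.08567744e+00 -5.80427999e-01  7.52577413e-04] [0.68191836 0.8308914  0.04314509] 0.022
scene {'mtx': array([[461.10811761,   0.        , 314.27144429],
       [  0.        , 461.10811761, 201.33486015],
       [  0.        ,   0.        ,   1.        ]]), 'rvec': array([ 0.89922191, -2.5751472 ,  1.00438246]), 'tvec': array([0.51432132, 0.31867296, 0.82179235])}
top {'mtx': array([[479.62565604,   0.        , 324.50515286],
       [  0.        , 479.62565604, 200.44433558],
       [  0.        ,   0.        ,   1.        ]]), 'rvec': array([ 2.15462184, -2.17532503,  0.07148999]), 'tvec': array([0.05561879, 0.58131041, 0.90294204])}
```

View pics/top0.png

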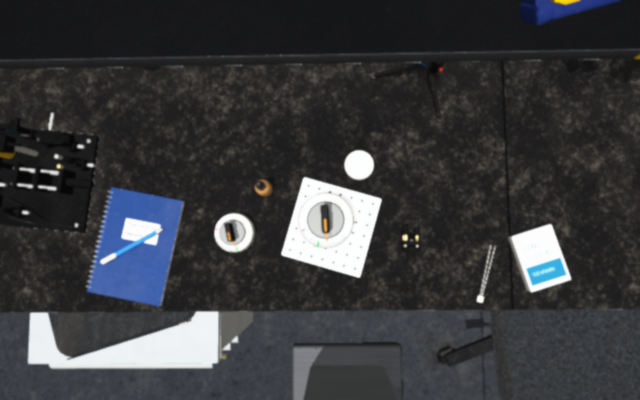

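View pics/scene0.png

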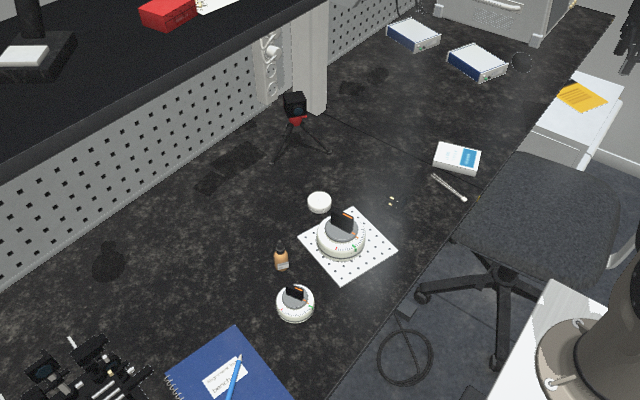

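There are two timers: the small one at top (234,232), standing on the bench, and the larger one at top (325,220) / scene (342,236), standing on the plate. The larger one fits the description; I'll check its size and enlarge it.

```bash
cat > h.py <<'E'
import cv2,numpy as np
def ray(i,uv):
    uv=np.atleast_2d(np.float64(uv)); K=i['mtx']; R=cv2.Rodrigues(np.float64(i['rvec']))[0]; c=-R.T@np.float64(i['tvec']).ravel()
    d=np.c_[(uv-[K[0,2],K[1,2]])/[K[0,0],K[1,1]],np.ones(len(uv))]
    return c,d@R
def fray(i,uv):
    uv=np.atleast_2d(np.float64(uv)); K=i['mtx']; R=cv2.Rodrigues(np.float64(i['rvec']))[0]; c=-R.T@np.float64(i['tvec']).ravel()
    m=(uv-[K[0,2],K[1,2]])/K[0,0]; t=np.linalg.norm(m,axis=1,keepdims=True)+1e-9
    return c,np.c_[np.sin(t)*m/t,np.cos(t)]@R
def onz(cd,z):
    c,d=cd; return c+d*((z-c[2])/d[:,2])[:,None]
def meet(a,b):
    (c1,d1),(c2,d2)=a,b; d1=d1[0]/np.linalg.norm(d1[0]);d2=d2[0]/np.linalg.norm(d2[0])
    s=np.linalg.lstsq(np.c_[d1,-d2],c2-c1,rcond=None)[0]; p,q=c1+s[0]*d1,c2+s[1]*d2
    return (p+q)/2,np.linalg.norm(p-q)
def blob(img,lo,hi,box):
    x0,y0,x1,y1=box; m=cv2.inRange(cv2.cvtColor(img[y0:y1,x0:x1],cv2.COLOR_BGR2HSV),lo,hi)
    n,_,s,c=cv2.connectedComponentsWithStats(m); return [(int(s[k,4]),(c[k]+[x0,y0]).round(2)) for k in range(1,n) if s[k,4]>=2]
ORANGE=((6,140,110),(20,255,255)); GREEN=((45,90,70),(85,255,255)); RED=((0,110,90),(4,255,255))
E
python3 - <<'E'
from h import *
t=np.load('top.npz');s=np.load('scene.npz')
for n,i,b in(('top',t,(295,185,360,255)),('scene',s,(310,200,375,265))):
    for k,c in(('O',ORANGE),('G',GREEN),('R',RED)): print(n,k,blob(i['img'],*c,b))
print('timer edges top @z.045',onz(ray(t,[(299,220),(353,220),(215,232),(253,232)]),.045).round(3))
print('bottle,lens,mount?',onz(ray(t,[(263,187),(359,165),(411,240)]),.03).round(3))
a=cv2.resize(t['img'][150:280,205:435],None,fx=3.4,fy=3.4,interpolation=2)
b=cv2.resize(s['img'][180:290,260:410],None,fx=2.6,fy=2.6,interpolation=2)
o=np.zeros((600,790,3),np.uint8);o[:300,:]=cv2.resize(a,(790,447))[60:360];o[300:586,:390]=b[:286];cv2.imwrite('pics/c.png',o)
E
```

```text
top O [(45, array([325.  , 224.93]))]
top G [(4, array([317.75, 243.25]))]
top R []
scene O [(17, array([346.82, 215.24])), (2, array([352.5, 233. ]))]
scene G [(5, array([353.2, 245.8])), (2, array([355. , 249.5]))]
scene R [(3, array([335.67, 248.  ]))]
timer edges top @z.045 [[ 0.543  0.098  0.045]
 [ 0.542 -0.004  0.045]
 [ 0.522  0.258  0.045]
 [ 0.522  0.186  0.045]]
bottle,lens,mount? [[ 0.609  0.169  0.03 ]
 [ 0.65  -0.018  0.03 ]
 [ 0.504 -0.114  0.03 ]]
```

View pics/c.png

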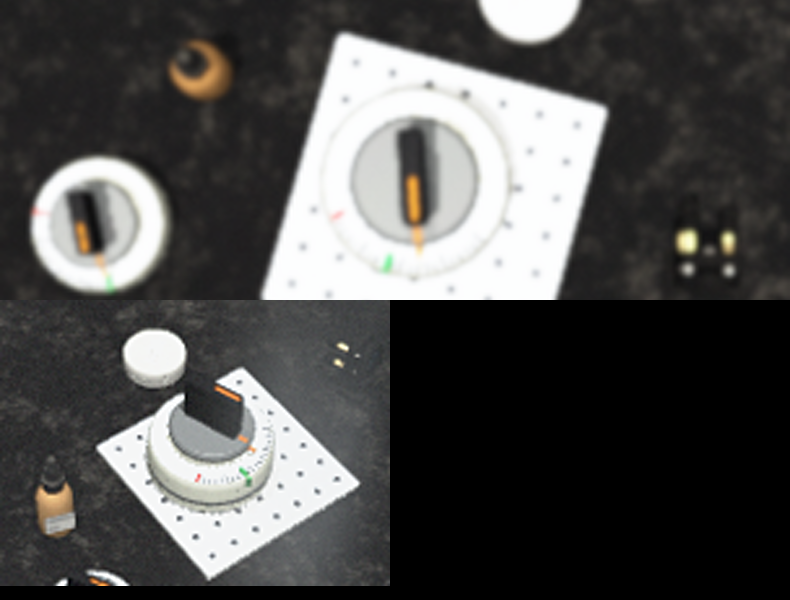

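The enlarged crop confirms it. The timer on the plate (crop 415,180) measures about 102–106 mm across, while the other one at (98,224) is about 72 mm. The orange pointer is at crop (420,250), the green mark at (388,263) and the red mark at (336,216), both clockwise of the pointer. I'll go above it and bring the tool's x towards the robot.

>>> step_arm --moves '[{"dx":37,"dy":-37,"gripper":1},{"dx":37,"dy":-37},{"dx":37,"dy":-37},{"dx":37,"dy":-37},{"dx":37,"dy":-37},{"dx":37,"dy":-37},{"dx":37,"dy":-37},{"dx":37,"dy":-37},{"dx":37,"dy":-37},{"dx":37,"dy":-37},{"dx":37,"dy":-37},{"dx":37,"dy":-37},{"dx":37,"dy":-37},{"dx":37,"dy":-37}]' --grip_force 40

```text
invalid input at $.moves[0]: expected keys rx, ry, rz, dx, dy, dz, gripper
```

>>> step_arm --moves '[{"rz":-10},{"rz":-10},{"rz":-10},{"rz":-10},{"rz":-10},{"rz":-10},{"rz":-10},{"rz":-10},{"rz":-10},{"rz":-10},{"rz":-10},{"rz":-10},{"rz":-10},{"rz":-10},{"rz":-10},{},{}]'

```text
invalid input at $.moves[0]: expected keys rx, ry, rz, dx, dy, dz, gripper
```

```bash
python3 - <<'E'
from bench import r
import cv2,numpy as np
o=r.get_obs(); print(o['clock'],o['tcp_pos'],o['orientation'],o['joints'],o['contact_force'])
i=r.camera_info('wrist');f=r.grab_frame('wrist');np.savez('w1.npz',img=f,**i);cv2.imwrite('pics/w1.png',f);print(i)
E
```

```text
0.1 [ 0.24504832 -0.62837577  0.22902122] [-3.08589250e+00 -5.80448123e-01  6.59746441e-04] [ 1.09085475  0.4777197   0.02233385  1.55635265 -0.01149441  1.10928738
 -0.08312206] [-1.20574431  0.70166683 -0.24123978]
{'mtx': array([[309.70691629,   0.        , 322.32399193],
       [  0.        , 309.70691629, 203.35643092],
       [  0.        ,   0.        ,   1.        ]]), 'rvec': array([-2.38870779,  1.63175837,  0.23906382]), 'tvec': array([-0.67365647, -0.03772355,  0.37915712])}
```

View pics/w1.png

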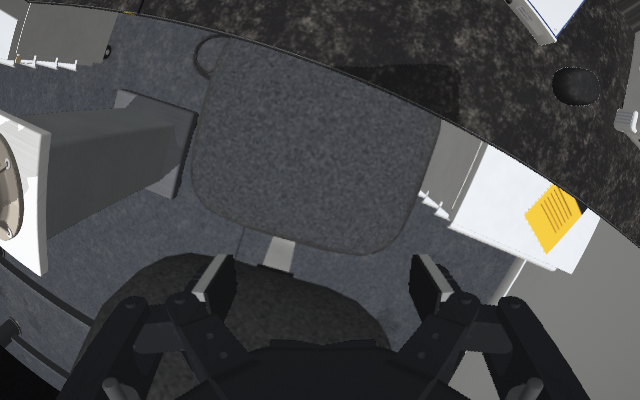

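The wrist view still shows the start place, since both moves were refused: every row needs all the keys. The fingers are at pixels (215,285) and (430,280).

>>> step_arm --moves '[{"rx":0,"ry":0,"rz":0,"dx":37,"dy":-37,"dz":0,"gripper":1},{"rx":0,"ry":0,"rz":0,"dx":37,"dy":-37,"dz":0,"gripper":1},{"rx":0,"ry":0,"rz":0,"dx":37,"dy":-37,"dz":0,"gripper":1},{"rx":0,"ry":0,"rz":0,"dx":37,"dy":-37,"dz":0,"gripper":1},{"rx":0,"ry":0,"rz":0,"dx":37,"dy":-37,"dz":0,"gripper":1},{"rx":0,"ry":0,"rz":0,"dx":37,"dy":-37,"dz":0,"gripper":1},{"rx":0,"ry":0,"rz":0,"dx":37,"dy":-37,"dz":0,"gripper":1},{"rx":0,"ry":0,"rz":0,"dx":37,"dy":-37,"dz":0,"gripper":1},{"rx":0,"ry":0,"rz":0,"dx":37,"dy":-37,"dz":0,"gripper":1},{"rx":0,"ry":0,"rz":0,"dx":37,"dy":-37,"dz":0,"gripper":1},{"rx":0,"ry":0,"rz":0,"dx":37,"dy":-37,"dz":0,"gripper":1},{"rx":0,"ry":0,"rz":0,"dx":37,"dy":-37,"dz":0,"gripper":1},{"rx":0,"ry":0,"rz":0,"dx":37,"dy":-37,"dz":0,"gripper":1},{"rx":0,"ry":0,"rz":0,"dx":37,"dy":-37,"dz":0,"gripper":1}]' --grip_force 40

```text
clock: 1.9
tcp_pos: [0.5401, 0.0433, 0.2298]
orientation: [3.087, 0.58, -0.0]
contact_force: [0.6, -0.8, -0.5]
grip_width: 0.0855
gripper_force: 0.0
```

>>> step_arm --moves '[{"rx":0,"ry":0,"rz":-10,"dx":0,"dy":0,"dz":0,"gripper":1},{"rx":0,"ry":0,"rz":-10,"dx":0,"dy":0,"dz":0,"gripper":1},{"rx":0,"ry":0,"rz":-10,"dx":0,"dy":0,"dz":0,"gripper":1},{"rx":0,"ry":0,"rz":-10,"dx":0,"dy":0,"dz":0,"gripper":1},{"rx":0,"ry":0,"rz":-10,"dx":0,"dy":0,"dz":0,"gripper":1},{"rx":0,"ry":0,"rz":-10,"dx":0,"dy":0,"dz":0,"gripper":1},{"rx":0,"ry":0,"rz":-10,"dx":0,"dy":0,"dz":0,"gripper":1},{"rx":0,"ry":0,"rz":-10,"dx":0,"dy":0,"dz":0,"gripper":1},{"rx":0,"ry":0,"rz":-10,"dx":0,"dy":0,"dz":0,"gripper":1},{"rx":0,"ry":0,"rz":-10,"dx":0,"dy":0,"dz":0,"gripper":1},{"rx":0,"ry":0,"rz":-10,"dx":0,"dy":0,"dz":0,"gripper":1},{"rx":0,"ry":0,"rz":-10,"dx":0,"dy":0,"dz":0,"gripper":1},{"rx":0,"ry":0,"rz":-10,"dx":0,"dy":0,"dz":0,"gripper":1},{"rx":0,"ry":0,"rz":-10,"dx":0,"dy":0,"dz":0,"gripper":1},{"rx":0,"ry":0,"rz":-10,"dx":0,"dy":0,"dz":0,"gripper":1},{"rx":0,"ry":0,"rz":0,"dx":0,"dy":0,"dz":0,"gripper":1},{"rx":0,"ry":0,"rz":0,"dx":0,"dy":0,"dz":0,"gripper":1}]'

```text
clock: 4.03
tcp_pos: [0.5396, 0.0418, 0.2298]
orientation: [-0.244, -3.132, 0.0]
contact_force: [0.2, 0.3, -0.2]
grip_width: 0.0854
gripper_force: 0.0
```

```bash
python3 - <<'E'
from bench import r
import cv2,numpy as np
o=r.get_obs(); print(o['clock'],o['tcp_pos'],o['orientation'],o['joints'],o['contact_force'])
i=r.camera_info('wrist');f=r.grab_frame('wrist');np.savez('w1.npz',img=f,**i);cv2.imwrite('pics/w1b.png',f);print(i)
E
```

```text
4.025 [0.53956807 0.04177443 0.22977162] [-2.43749740e-01 -3.13184372e+00  5.72508454e-05] [ 0.50266336  0.37988238 -0.86579153  1.83243877  0.32602881  1.07909806
  0.93064367] [ 0.15731931  0.25732158 -0.1514757 ]
{'mtx': array([[309.70691629,   0.        , 322.32399193],
       [  0.        , 309.70691629, 203.35643092],
       [  0.        ,   0.        ,   1.        ]]), 'rvec': array([-2.20866621, -1.89044547, -0.2762212 ]), 'tvec': array([-0.1248685 , -0.54147773,  0.22881581])}
```

View pics/w1b.png

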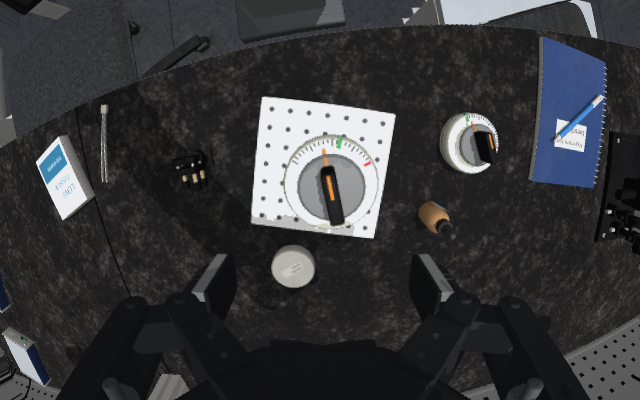

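The wrist view shows the pointer tip at (323,151), green at (339,142), red at (367,162), the bar grip at (332,195) with its orange stripe near (330,187), and the small timer off to the right at (470,143).

```bash
python3 - <<'E'
from h import *
t=np.load('top.npz');s=np.load('scene.npz');w=np.load('w1.npz')
W={k:blob(w['img'],*c,(285,125,385,235)) for k,c in(('O',ORANGE),('G',GREEN),('R',RED))};print(W)
st=max(W['O'],key=lambda a:a[0])[1]
p,e=meet(fray(w,st),ray(t,(325,224.93)));print('stripe w/t',p.round(4),e)
p2,e=meet(fray(w,st),ray(s,(346.8,215.2)));print('stripe w/s',p2.round(4),e)
g=max(W['G'],key=lambda a:a[0])[1];print('green',meet(fray(w,g),ray(t,(317.75,243.25))))
hsv=cv2.cvtColor(w['img'],cv2.COLOR_BGR2HSV)
print('disc px',hsv[200,310],hsv[185,350],'case',hsv[165,300],hsv[190,290])
m=cv2.inRange(hsv,(0,0,120),(180,50,185)); m[:130]=0;m[230:]=0;m[:,:285]=0;m[:,385:]=0
m=cv2.morphologyEx(m,2,np.ones((3,3)))
c=max(cv2.findContours(m,0,1)[0],key=cv2.contourArea);h=cv2.convexHull(c)[:,0]
print(cv2.fitEllipse(h),len(h))
for z in(.05,.055,.06,.065):
    q=onz(fray(w,h),z);A=np.c_[2*q[:,:2],np.ones(len(q))];x=np.linalg.lstsq(A,(q[:,:2]**2).sum(1),rcond=None)[0]
    print(z,x[:2].round(4),'R',np.sqrt(x[2]+x[0]**2+x[1]**2).round(4))
E
```

```text
{'O': [(11, array([323.55, 151.27])), (19, array([325.42, 160.95])), (108, array([329.88, 187.49]))], 'G': [(8, array([339.88, 136.62])), (33, array([338.73, 143.27]))], 'R': [(16, array([367.31, 163.25]))]}
stripe w/t [0.5314 0.0489 0.1109] 0.0024466125402307867
stripe w/s [0.5323 0.0502 0.1098] 0.000925585494143422
green (array([0.49931746, 0.0637235 , 0.06314742]), np.float64(0.0026696937375086916))
disc px [ 90   5 151] [120   2 155] case [108   5 243] [108   5 243]
((339.8785705566406, 186.01747131347656), (46.678462982177734, 59.322330474853516), 172.9805908203125) 16
0.05 [0.5479 0.0533] R 0.0332
0.055 [0.5466 0.0534] R 0.0327
0.06 [0.5454 0.0534] R 0.0321
0.065 [0.5441 0.0534] R 0.0316
```

```bash
cat > m.py <<'E'
from h import *
def circ(q):
    A=np.c_[2*q[:,:2],np.ones(len(q))];x=np.linalg.lstsq(A,(q[:,:2]**2).sum(1),rcond=None)[0];return x[:2].round(4),np.sqrt(x[2]+x[0]**2+x[1]**2).round(4)
E
python3 - <<'E'
from m import *
w=np.load('w1.npz')
hsv=cv2.cvtColor(w['img'],cv2.COLOR_BGR2HSV)
m=cv2.inRange(hsv,(0,0,0),(180,255,195)); m[:130]=0;m[235:]=0;m[:,:285]=0;m[:,385:]=0
# disc + bar: dark blob around centre, opened to drop ticks and pointer
m=cv2.morphologyEx(m,2,cv2.getStructuringElement(2,(9,9)))
c=max(cv2.findContours(m,0,1)[0],key=cv2.contourArea);c=c[:,0];print(cv2.boundingRect(c))
k=c[(c[:,1]<205)]
for z in(.06,.066): print('disc',z,circ(onz(fray(w,k),z)))
white=cv2.inRange(hsv,(0,0,225),(180,40,255))
# bar
b=cv2.inRange(hsv,(0,0,0),(180,255,60))|cv2.inRange(hsv,*ORANGE); b[:163]=0;b[230:]=0;b[:,:312]=0;b[:,350:]=0
c=max(cv2.findContours(b,0,1)[0],key=cv2.contourArea);R=cv2.minAreaRect(c);print('bar',R);print(onz(fray(w,cv2.boxPoints(R)),.110).round(4))
# stripe axis
o=cv2.inRange(hsv,*ORANGE);o[:168]=0;o[205:]=0;o[:,:318]=0;o[:,345:]=0
q=onz(fray(w,np.argwhere(o)[:,::-1]),.110)[:,:2];v=cv2.fitLine(q.astype(np.float32),2,0,.01,.01).ravel();print('stripe dir deg',np.degrees(np.arctan2(v[1],v[0])),q.min(0),q.max(0),v[2:])
for n,u,z in(('ptr161',(325.42,160.95),.066),('ptr151',(323.55,151.27),.062),('green',(338.73,143.27),.049),('red',(367.31,163.25),.049)):print(n,onz(fray(w,u),z).round(4))
x0,y0=275,120;cv2.imwrite('pics/w1c.png',cv2.resize(w['img'][y0:y0+120,x0:x0+125],None,fx=5,fy=5,interpolation=2)[:600])
E
```

```text
(297, 154, 69, 73)
disc 0.06 (array([0.5458, 0.0505]), np.float64(0.0354))
disc 0.066 (array([0.5443, 0.0506]), np.float64(0.0347))
bar ((331.2884216308594, 195.4423065185547), (59.030948638916016, 15.297057151794434), 78.69007110595703)
[[0.513  0.0425 0.11  ]
 [0.5124 0.0557 0.11  ]
 [0.5667 0.0584 0.11  ]
 [0.5674 0.0445 0.11  ]]
stripe dir deg 2.8534117 [0.52110894 0.04784353] [0.54356863 0.05224967] [0.53186065 0.05005935]
ptr161 [[0.5147 0.0491 0.066 ]]
ptr151 [[0.5052 0.0487 0.062 ]]
green [[0.5008 0.0656 0.049 ]]
red [[0.5264 0.0928 0.049 ]]
```

View pics/w1c.png

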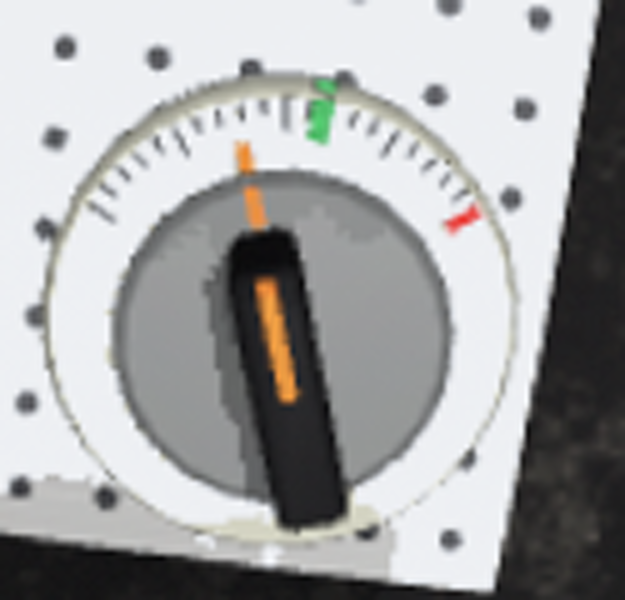

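The wrist crop shows ticks from 0 at (100,210) to the red mark at (462,220). Green is at (320,110), about 1.17 rad, and the pointer is at (248,160), about 0.78 rad. The axis is near (0.5445, 0.0505) and the bar top near z=0.110. I'll align, go down to just above the bar with the gripper half closed, and look.

>>> step_arm --moves '[{"rx":0,"ry":0,"rz":-5.9,"dx":0,"dy":0,"dz":0,"gripper":0},{"rx":0,"ry":0,"rz":-5.9,"dx":0,"dy":0,"dz":0,"gripper":0},{"rx":0,"ry":0,"rz":0,"dx":-5,"dy":8.5,"dz":30,"gripper":0},{"rx":0,"ry":0,"rz":0,"dx":0,"dy":0,"dz":30,"gripper":0},{"rx":0,"ry":0,"rz":0,"dx":0,"dy":0,"dz":30,"gripper":0},{"rx":0,"ry":0,"rz":0,"dx":0,"dy":0,"dz":0,"gripper":0},{"rx":0,"ry":0,"rz":0,"dx":0,"dy":0,"dz":0,"gripper":0}]'

```text
clock: 4.95
tcp_pos: [0.5449, 0.051, 0.141]
orientation: [-0.084, 3.139, 0.0]
contact_force: [-0.6, -0.0, 0.6]
grip_width: 0.0428
gripper_force: 0.0
```

```bash
python3 - <<'E'
from bench import r
from m import *
o=r.get_obs(); print(o['clock'],o['tcp_pos'],o['orientation'],o['contact_force'],o['grip_width'])
w=r.camera_info('wrist');f=r.grab_frame('wrist');np.savez('w2.npz',img=f,**w);cv2.imwrite('pics/w2.png',f)
hsv=cv2.cvtColor(f,cv2.COLOR_BGR2HSV)
R=cv2.Rodrigues(np.float64(w['rvec']))[0]
def proj(P):
    c=R@np.float64(P)+np.ravel(w['tvec']);th=np.arctan2(np.hypot(c[0],c[1]),c[2]);a=np.arctan2(c[1],c[0]);k=w['mtx'];return (k[0,2]+k[0,0]*th*np.cos(a),k[1,2]+k[0,0]*th*np.sin(a))
print('tcp px',proj(o['tcp_pos']),'tip mid',proj(o['tcp_pos']-[0,0,.022]),'at bar top',proj([*o['tcp_pos'][:2],.11]))
m=cv2.inRange(hsv,*ORANGE);n,_,s,c=cv2.connectedComponentsWithStats(m);print([(s[k],c[k]) for k in range(1,n) if s[k,4]>30])
E
```

```text
4.95 [0.54487948 0.05101693 0.14099618] [-8.39723004e-02  3.13916266e+00  3.60699114e-04] [-0.59398697 -0.00822358  0.568884  ] 0.04278753161137501
tcp px (np.float64(321.1664519306974), np.float64(258.83238793606455)) tip mid (np.float64(321.32023488625356), np.float64(241.83305115093455)) at bar top (np.float64(321.3741142779152), np.float64(235.91135812952564))
[(array([320, 156,   4,   8,  31], dtype=int32), array([321.5483871 , 159.61290323])), (array([320, 168,   4,  11,  43], dtype=int32), array([321.53488372, 173.11627907])), (array([534, 182,   3,  19,  42], dtype=int32), array([534.69047619, 190.5       ])), (array([319, 199,   5,  35, 175], dtype=int32), array([321., 216.]))]
```

View pics/w2.png

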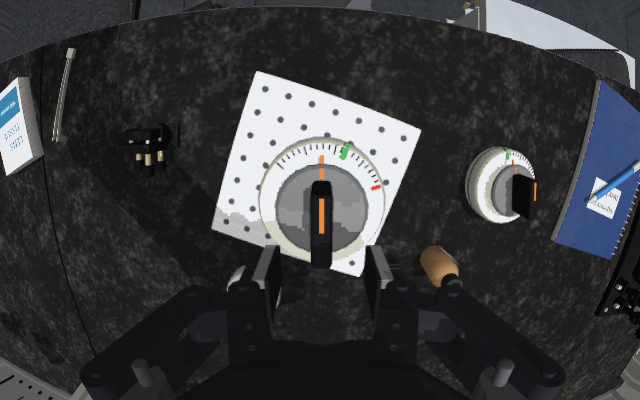

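The bar stands centred between the fingers: its stripe is at column 321, the tool centre at 321.3, and it stands upright in the picture. One quick check of the axis along the bar, using the disc circle and the triangulated pointer heights.

```bash
python3 - <<'E'
from m import *
a=np.load('w1.npz');w=np.load('w2.npz');f=w['img'];hsv=cv2.cvtColor(f,cv2.COLOR_BGR2HSV)
m=cv2.inRange(hsv,(0,0,0),(180,255,195)); m[:150]=0;m[262:]=0;m[:,:262]=0;m[:,382:]=0
m=cv2.morphologyEx(m,2,cv2.getStructuringElement(2,(11,11)))
c=max(cv2.findContours(m,0,1)[0],key=cv2.contourArea)[:,0];print(cv2.boundingRect(c))
k=c[(c[:,1]<235)]
for z in(.06,.063,.066): print('disc',z,circ(onz(fray(w,k),z)))
for n,p,q in(('tip',(323.55,151.27),(321.55,159.6)),('in',(325.42,160.95),(321.53,173.1)),('stripe',(329.88,187.49),(321,216))): print(n,meet(fray(a,p),fray(w,q)))
G=max(blob(f,*GREEN,(290,130,400,210)))[1];Rd=max(blob(f,*RED,(340,150,400,210)),key=lambda b:b[0])[1]
print(G,Rd,meet(fray(a,(338.73,143.27)),fray(w,G)),meet(fray(a,(367.31,163.25)),fray(w,Rd)))
for z in(.049,.052): print(onz(fray(w,[G,Rd]),z).round(4))
E
```

```text
(275, 164, 94, 98)
disc 0.06 (array([0.5459, 0.0506]), np.float64(0.0356))
disc 0.063 (array([0.5449, 0.0506]), np.float64(0.0351))
disc 0.066 (array([0.5439, 0.0506]), np.float64(0.0346))
tip (array([0.50475244, 0.04881108, 0.06555891]), np.float64(0.00010088327278851868))
in (array([0.51492141, 0.0492358 , 0.06428109]), np.float64(0.0003131756419133157))
stripe (array([0.53147262, 0.0500831 , 0.11142399]), np.float64(1.4878318676135534e-05))
[343.56 153.12] [375.69 187.1 ] (array([0.50053985, 0.06532915, 0.05313154]), np.float64(0.0003821504773543857)) (array([0.5259031 , 0.09244138, 0.05194792]), np.float64(3.8500315399198716e-05))
[[0.5012 0.0655 0.049 ]
 [0.5266 0.093  0.049 ]]
[[0.5008 0.0653 0.052 ]
 [0.5259 0.0924 0.052 ]]
```

>>> step_arm --moves '[{"rx":0,"ry":0,"rz":0,"dx":0,"dy":0,"dz":15,"gripper":0},{"rx":0,"ry":0,"rz":0,"dx":0,"dy":0,"dz":15,"gripper":0},{"rx":0,"ry":0,"rz":0,"dx":0,"dy":0,"dz":14,"gripper":0},{"rx":0,"ry":0,"rz":0,"dx":0,"dy":0,"dz":0,"gripper":-0.3},{"rx":0,"ry":0,"rz":0,"dx":0,"dy":0,"dz":0,"gripper":-0.5},{"rx":0,"ry":0,"rz":0,"dx":0,"dy":0,"dz":0,"gripper":-0.6},{"rx":0,"ry":0,"rz":0,"dx":0,"dy":0,"dz":0,"gripper":-0.7},{"rx":0,"ry":0,"rz":0,"dx":0,"dy":0,"dz":0,"gripper":-1},{"rx":0,"ry":0,"rz":0,"dx":0,"dy":0,"dz":0,"gripper":-1},{"rx":0,"ry":0,"rz":0,"dx":0,"dy":0,"dz":0,"gripper":-1}]' --grip_force 40

```text
clock: 6.25
tcp_pos: [0.5445, 0.0506, 0.0961]
orientation: [-0.085, 3.14, 0.0]
contact_force: [0.4, -0.4, 0.6]
grip_width: 0.013
gripper_force: 40.5
```

```bash
python3 - <<'E'
from bench import r
o=r.get_obs(); print(o['clock'],o['tcp_pos'],o['orientation'],o['contact_force'],o['moment'],o['grip_width'],o['gripper_force'])
E
```

```text
6.25 [0.54447485 0.05063967 0.0960546 ] [-8.49457284e-02  3.13986204e+00  4.78737644e-06] [ 0.36973679 -0.39949144  0.61038672] [-0.06890455 -0.26257453 -0.03571153] 0.012959259464938687 40.470090508461
```

Gripped. Now feeling downwards.

>>> step_arm --moves '[{"rx":0,"ry":0,"rz":0,"dx":0,"dy":0,"dz":0.5,"gripper":-1},{"rx":0,"ry":0,"rz":0,"dx":0,"dy":0,"dz":0.5,"gripper":-1},{"rx":0,"ry":0,"rz":0,"dx":0,"dy":0,"dz":0,"gripper":-1}]'

```text
clock: 6.62
tcp_pos: [0.5443, 0.0507, 0.0949]
orientation: [-0.085, 3.14, 0.0]
contact_force: [2.2, -1.2, -0.0]
grip_width: 0.0126
gripper_force: 40.5
```

>>> step_arm --moves '[{"rx":0,"ry":0,"rz":0,"dx":0,"dy":0,"dz":0.5,"gripper":-1},{"rx":0,"ry":0,"rz":0,"dx":0,"dy":0,"dz":0,"gripper":-1}]'

```text
clock: 6.88
tcp_pos: [0.5442, 0.0507, 0.0944]
orientation: [-0.085, 3.14, 0.0]
contact_force: [1.3, 0.3, -0.4]
grip_width: 0.0129
gripper_force: 40.5
```

>>> step_arm --moves '[{"rx":0,"ry":0,"rz":0,"dx":0,"dy":0,"dz":0.5,"gripper":-1},{"rx":0,"ry":0,"rz":0,"dx":0,"dy":0,"dz":0.5,"gripper":-1},{"rx":0,"ry":0,"rz":0,"dx":0,"dy":0,"dz":0,"gripper":-1}]'

```text
clock: 7.25
tcp_pos: [0.5442, 0.0506, 0.0934]
orientation: [0.085, -3.14, -0.0]
contact_force: [0.8, 0.2, 0.8]
grip_width: 0.0127
gripper_force: 40.5
```

```bash
python3 - <<'E'
from bench import r
o=r.get_obs(); print(o['clock'],o['tcp_pos'],o['orientation'],o['contact_force'],o['moment'],o['grip_width'],o['gripper_force'])
E
```

```text
7.25 [0.54419856 0.05064685 0.09336338] [ 8.49775708e-02 -3.14043544e+00 -1.91695203e-05] [0.84857688 0.24894653 0.82738689] [ 0.06109934 -0.42586093 -0.05401557] 0.012724544845429273 40.46743333339691
```

>>> step_arm --moves '[{"rx":0,"ry":0,"rz":0,"dx":0,"dy":0,"dz":0.5,"gripper":-1},{"rx":0,"ry":0,"rz":0,"dx":0,"dy":0,"dz":0.5,"gripper":-1},{"rx":0,"ry":0,"rz":0,"dx":0,"dy":0,"dz":0,"gripper":-1}]'

```text
clock: 7.62
tcp_pos: [0.5442, 0.0507, 0.0924]
orientation: [-0.085, 3.14, 0.0]
contact_force: [1.1, 0.0, -0.9]
grip_width: 0.0126
gripper_force: 40.5
```

>>> step_arm --moves '[{"rx":0,"ry":0,"rz":0,"dx":0,"dy":0,"dz":0.5,"gripper":-1},{"rx":0,"ry":0,"rz":0,"dx":0,"dy":0,"dz":0,"gripper":-1}]'

```text
clock: 7.88
tcp_pos: [0.5442, 0.0507, 0.0919]
orientation: [-0.085, 3.14, -0.0]
contact_force: [0.9, 0.4, 0.5]
grip_width: 0.0128
gripper_force: 40.5
```

>>> step_arm --moves '[{"rx":0,"ry":0,"rz":0,"dx":0,"dy":0,"dz":0.5,"gripper":-1},{"rx":0,"ry":0,"rz":0,"dx":0,"dy":0,"dz":0.5,"gripper":-1},{"rx":0,"ry":0,"rz":0,"dx":0,"dy":0,"dz":0,"gripper":-1}]'

```text
clock: 8.25
tcp_pos: [0.5444, 0.0507, 0.0912]
orientation: [-0.085, 3.14, -0.0]
contact_force: [-0.5, -0.1, 4.6]
grip_width: 0.0126
gripper_force: 41.0
```

>>> step_arm --moves '[{"rx":0,"ry":0,"rz":0,"dx":0,"dy":0,"dz":0.5,"gripper":-1},{"rx":0,"ry":0,"rz":0,"dx":0,"dy":0,"dz":0,"gripper":-1}]'

```text
clock: 8.5
tcp_pos: [0.5444, 0.0507, 0.0909]
orientation: [-0.085, 3.14, -0.0]
contact_force: [0.2, -1.3, 7.6]
grip_width: 0.0128
gripper_force: 41.3
```

>>> step_arm --moves '[{"rx":0,"ry":0,"rz":0,"dx":0,"dy":0,"dz":0.5,"gripper":-1},{"rx":0,"ry":0,"rz":0,"dx":0,"dy":0,"dz":0,"gripper":-1},{"rx":0,"ry":0,"rz":0,"dx":0,"dy":0,"dz":0,"gripper":-1}]'

```text
clock: 8.88
tcp_pos: [0.5445, 0.0507, 0.0906]
orientation: [-0.085, 3.14, -0.001]
contact_force: [-0.9, -1.3, 8.6]
grip_width: 0.0126
gripper_force: 41.6
```

>>> step_arm --moves '[{"rx":0,"ry":0,"rz":3,"dx":0,"dy":0,"dz":0,"gripper":-1},{"rx":0,"ry":0,"rz":3,"dx":0,"dy":0,"dz":0,"gripper":-1},{"rx":0,"ry":0,"rz":3,"dx":0,"dy":0,"dz":0,"gripper":-1},{"rx":0,"ry":0,"rz":0,"dx":0,"dy":0,"dz":0,"gripper":-1}]'

```text
clock: 9.38
tcp_pos: [0.5445, 0.0507, 0.0906]
orientation: [0.162, 3.137, -0.001]
contact_force: [-0.4, -0.7, 9.5]
grip_width: 0.0126
gripper_force: 41.6
```

```bash
python3 - <<'E'
from bench import r
o=r.get_obs(); print(o['clock'],o['tcp_pos'],o['orientation'],o['contact_force'],o['moment'],o['joints'],o['gripper_force'])
E
```

```text
9.375 [0.54448327 0.05073997 0.09062103] [ 1.61811259e-01  3.13659247e+00 -8.93340307e-04] [-0.37608544 -0.73407983  9.47534295] [-0.18499722  0.17491061  0.08174734] [ 0.37999891  0.56108635 -0.75772858  1.94188586  0.51451986  0.84003363
  0.81175331] 41.55330955982208
```

The dial is seated at about 9.5 N, and the moment shows its friction. Turning on clockwise.

>>> step_arm --moves '[{"rx":0,"ry":0,"rz":3.5,"dx":0,"dy":0,"dz":0,"gripper":-1},{"rx":0,"ry":0,"rz":3.5,"dx":0,"dy":0,"dz":0,"gripper":-1},{"rx":0,"ry":0,"rz":3.5,"dx":0,"dy":0,"dz":0,"gripper":-1},{"rx":0,"ry":0,"rz":3.5,"dx":0,"dy":0,"dz":0,"gripper":-1},{"rx":0,"ry":0,"rz":3.5,"dx":0,"dy":0,"dz":0,"gripper":-1},{"rx":0,"ry":0,"rz":3.5,"dx":0,"dy":0,"dz":0,"gripper":-1}]'

```text
clock: 10.12
tcp_pos: [0.5445, 0.0507, 0.0906]
orientation: [0.733, 3.054, -0.0]
contact_force: [-1.0, 0.1, 8.5]
grip_width: 0.0126
gripper_force: 41.6
```

```bash
cat > look.py <<'E'
import sys
from bench import r
from m import *
o=r.get_obs(); v=o['orientation'];print(o['clock'],o['tcp_pos'].round(4),'ang',np.degrees(2*np.arctan2(v[1],v[0])).round(2)%360,o['contact_force'].round(2),o['moment'].round(3),o['joints'][6])
w=r.camera_info('wrist');f=r.grab_frame('wrist');np.savez(sys.argv[1]+'.npz',img=f,**w);cv2.imwrite(f'pics/{sys.argv[1]}.png',f)
b=(220,60,430,260); c=np.array([.5447,.0506])
for n,k,z in(('G',GREEN,.052),('R',RED,.052),('O',ORANGE,.0605)):
    for a,uv in sorted(blob(f,*k,b),key=lambda q:-q[0])[:3]:
        p=onz(fray(w,uv),z)[0,:2]-c;print(n,a,uv,(p+c).round(4),'r',np.hypot(*p).round(4),'ang',np.degrees(np.arctan2(p[1],p[0])).round(2)%360)
E
python3 look.py w3
```

```text
10.125 [0.5445 0.0507 0.0906] ang 153.01 [-1.05  0.1   8.52] [-0.196  0.117  0.157] 0.49529823573258325
G 100 [311.05 159.47] [0.5005 0.0658] r 0.0468 ang 161.0
G 29 [309.62 147.03] [0.4934 0.0685] r 0.0543 ang 160.74
R 51 [369.49 176.16] [0.5255 0.0928] r 0.0464 ang 114.44
O 253 [321.74 242.06] [0.5476 0.049 ] r 0.0034 ang 331.1
O 59 [321.2  187.93] [0.517  0.0642] r 0.0309 ang 153.78
O 46 [321.3  171.11] [0.5082 0.0688] r 0.0408 ang 153.51
```

The case stays put (green and red have not moved) and the pointer follows the tool. On past red.

>>> step_arm --moves '[{"rx":0,"ry":0,"rz":3.5,"dx":0,"dy":0,"dz":0.2,"gripper":-1},{"rx":0,"ry":0,"rz":3.5,"dx":0,"dy":0,"dz":0,"gripper":-1},{"rx":0,"ry":0,"rz":3.5,"dx":0,"dy":0,"dz":0,"gripper":-1},{"rx":0,"ry":0,"rz":3.5,"dx":0,"dy":0,"dz":0,"gripper":-1},{"rx":0,"ry":0,"rz":3.5,"dx":0,"dy":0,"dz":0,"gripper":-1},{"rx":0,"ry":0,"rz":3.5,"dx":0,"dy":0,"dz":0,"gripper":-1}]'

```text
clock: 10.92
tcp_pos: [0.5446, 0.0507, 0.0905]
orientation: [1.277, 2.869, 0.0]
contact_force: [-0.3, -1.2, 10.0]
grip_width: 0.0127
gripper_force: 41.6
```

>>> step_arm --moves '[{"rx":0,"ry":0,"rz":3.5,"dx":0,"dy":0,"dz":0,"gripper":-1},{"rx":0,"ry":0,"rz":3.5,"dx":0,"dy":0,"dz":0,"gripper":-1},{"rx":0,"ry":0,"rz":3.5,"dx":0,"dy":0,"dz":0,"gripper":-1},{"rx":0,"ry":0,"rz":3.5,"dx":0,"dy":0,"dz":0,"gripper":-1},{"rx":0,"ry":0,"rz":3.5,"dx":0,"dy":0,"dz":0,"gripper":-1},{"rx":0,"ry":0,"rz":3.5,"dx":0,"dy":0,"dz":0,"gripper":-1},{"rx":0,"ry":0,"rz":3.5,"dx":0,"dy":0,"dz":0,"gripper":-1},{"rx":0,"ry":0,"rz":0,"dx":0,"dy":0,"dz":0,"gripper":-1}]'

```text
clock: 11.92
tcp_pos: [0.5446, 0.0507, 0.0905]
orientation: [1.855, 2.534, 0.0]
contact_force: [-1.0, -0.8, 9.6]
grip_width: 0.0128
gripper_force: 41.6
```

```bash
python3 look.py w4
```

```text
11.925 [0.5446 0.0507 0.0905] ang 107.58 [-1.04 -0.83  9.59] [-0.212  0.15   0.14 ] -0.18698367572149957
G 95 [262.89 189.08] [0.501  0.0661] r 0.0464 ang 160.46
G 21 [254.43 181.57] [0.4946 0.0692] r 0.0534 ang 159.66
R 57 [314.54 159.53] [0.526 0.093] r 0.0464 ang 113.77
O 239 [321.98 242.44] [0.5453 0.0469] r 0.0038 ang 279.05
O 58 [321.66 188.16] [0.5347 0.0795] r 0.0306 ang 108.98
O 40 [321.5 171.5] [0.5317 0.0889] r 0.0404 ang 108.77
```

The pointer is past red by about 5°. A little farther to be sure, then back.

>>> step_arm --moves '[{"rx":0,"ry":0,"rz":3,"dx":0,"dy":0,"dz":0,"gripper":-1},{"rx":0,"ry":0,"rz":0,"dx":0,"dy":0,"dz":0,"gripper":-1},{"rx":0,"ry":0,"rz":-3,"dx":0,"dy":0,"dz":0,"gripper":-1},{"rx":0,"ry":0,"rz":-3,"dx":0,"dy":0,"dz":0,"gripper":-1},{"rx":0,"ry":0,"rz":-3,"dx":0,"dy":0,"dz":0,"gripper":-1},{"rx":0,"ry":0,"rz":-3,"dx":0,"dy":0,"dz":0,"gripper":-1},{"rx":0,"ry":0,"rz":-3,"dx":0,"dy":0,"dz":0,"gripper":-1},{"rx":0,"ry":0,"rz":-3,"dx":0,"dy":0,"dz":0,"gripper":-1},{"rx":0,"ry":0,"rz":-3,"dx":0,"dy":0,"dz":0,"gripper":-1},{"rx":0,"ry":0,"rz":-3,"dx":0,"dy":0,"dz":0,"gripper":-1}]'

```text
clock: 13.22
tcp_pos: [0.5446, 0.0507, 0.0905]
orientation: [1.36, 2.831, 0.0]
contact_force: [-1.2, -0.7, 9.6]
grip_width: 0.0131
gripper_force: 41.6
```

>>> step_arm --moves '[{"rx":0,"ry":0,"rz":-3.5,"dx":0,"dy":0,"dz":0,"gripper":-1},{"rx":0,"ry":0,"rz":-3.5,"dx":0,"dy":0,"dz":0,"gripper":-1},{"rx":0,"ry":0,"rz":-3.5,"dx":0,"dy":0,"dz":0,"gripper":-1},{"rx":0,"ry":0,"rz":-3.5,"dx":0,"dy":0,"dz":0,"gripper":-1},{"rx":0,"ry":0,"rz":-3.5,"dx":0,"dy":0,"dz":0,"gripper":-1},{"rx":0,"ry":0,"rz":-3.5,"dx":0,"dy":0,"dz":0,"gripper":-1},{"rx":0,"ry":0,"rz":-3.5,"dx":0,"dy":0,"dz":0,"gripper":-1},{"rx":0,"ry":0,"rz":-3.5,"dx":0,"dy":0,"dz":0,"gripper":-1},{"rx":0,"ry":0,"rz":-2,"dx":0,"dy":0,"dz":0,"gripper":-1},{"rx":0,"ry":0,"rz":0,"dx":0,"dy":0,"dz":0,"gripper":-1}]'

```text
clock: 14.48
tcp_pos: [0.5446, 0.0507, 0.0905]
orientation: [0.583, 3.086, -0.0]
contact_force: [-1.1, -0.8, 9.8]
grip_width: 0.0126
gripper_force: 41.7
```

```bash
python3 look.py w5
```

```text
14.475 [0.5446 0.0507 0.0905] ang 158.6 [-1.1  -0.82  9.83] [-0.153  0.244 -0.145] 0.5792498142375518
G 100 [318.31 158.74] [0.5004 0.0657] r 0.0468 ang 161.14
G 26 [318.  146.5] [0.4935 0.0682] r 0.0541 ang 160.97
R 47 [374.43 180.94] [0.5255 0.0927] r 0.0463 ang 114.58
O 243 [322.08 242.2 ] [0.548  0.0495] r 0.0034 ang 341.62
O 55 [322.36 188.04] [0.5161 0.0622] r 0.0308 ang 157.96
O 42 [322.5  170.76] [0.5067 0.066 ] r 0.041 ang 158.01
```

>>> step_arm --moves '[{"rx":0,"ry":0,"rz":-1.5,"dx":0,"dy":0,"dz":0,"gripper":-1},{"rx":0,"ry":0,"rz":-1.5,"dx":0,"dy":0,"dz":0,"gripper":-1},{"rx":0,"ry":0,"rz":0,"dx":0,"dy":0,"dz":0,"gripper":-1},{"rx":0,"ry":0,"rz":0,"dx":0,"dy":0,"dz":0,"gripper":-1}]'

```text
clock: 15.02
tcp_pos: [0.5445, 0.0507, 0.0905]
orientation: [0.503, 3.1, -0.0]
contact_force: [-1.2, -1.3, 9.9]
grip_width: 0.0127
gripper_force: 41.7
```

```bash
python3 look.py w6; python3 -c "
import cv2;f=cv2.imread('pics/w6.png');cv2.imwrite('pics/w6c.png',cv2.resize(f[130:230,260:390],None,fx=6,fy=6,interpolation=2))"
```

```text
15.025 [0.5445 0.0507 0.0905] ang 161.58 [-1.18 -1.27  9.86] [-0.144  0.218 -0.18 ] 0.6239443655506905
G 91 [322.13 158.3 ] [0.5002 0.0657] r 0.047 ang 161.28
G 26 [322.46 146.42] [0.4935 0.0681] r 0.0541 ang 161.12
R 49 [376.98 183.65] [0.5254 0.0927] r 0.0463 ang 114.58
O 244 [322.1  242.16] [0.548  0.0497] r 0.0034 ang 345.55
O 55 [322.42 188.04] [0.5156 0.0607] r 0.0308 ang 160.79
O 42 [322.5  170.76] [0.5059 0.064 ] r 0.041 ang 160.93
```

View pics/w6c.png

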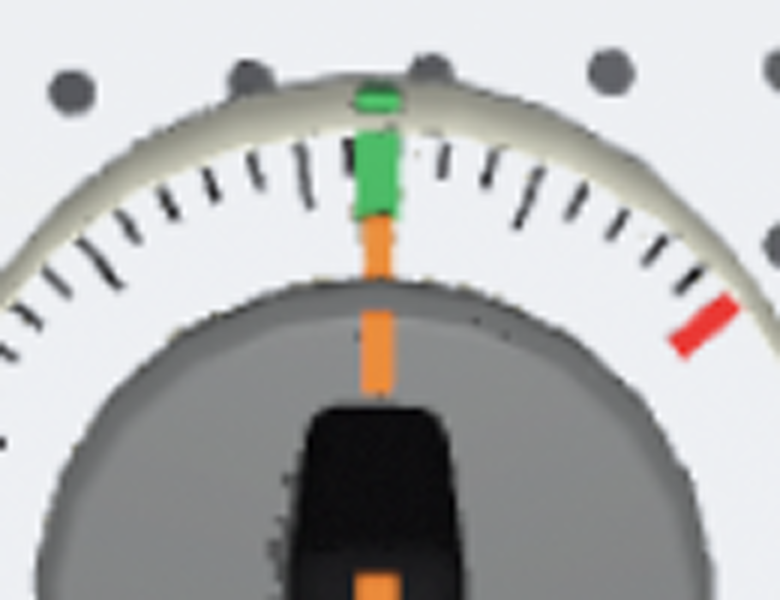

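The crop shows the orange pointer in line with the green mark (orange at (378,245), green at (377,175)), and the case has not moved. Relaxing the wind-up, letting go while still pressed, then rising.

>>> step_arm --moves '[{"rx":0,"ry":0,"rz":0.5,"dx":0,"dy":0,"dz":0,"gripper":-1},{"rx":0,"ry":0,"rz":0,"dx":0,"dy":0,"dz":-0.3,"gripper":-1},{"rx":0,"ry":0,"rz":0,"dx":0,"dy":0,"dz":0,"gripper":-0.65},{"rx":0,"ry":0,"rz":0,"dx":0,"dy":0,"dz":0,"gripper":-0.4},{"rx":0,"ry":0,"rz":0,"dx":0,"dy":0,"dz":0,"gripper":0},{"rx":0,"ry":0,"rz":0,"dx":0,"dy":0,"dz":0,"gripper":0},{"rx":0,"ry":0,"rz":0,"dx":0,"dy":0,"dz":0,"gripper":0},{"rx":0,"ry":0,"rz":0,"dx":0,"dy":0,"dz":-10,"gripper":0},{"rx":0,"ry":0,"rz":0,"dx":0,"dy":0,"dz":-20,"gripper":0},{"rx":0,"ry":0,"rz":0,"dx":0,"dy":0,"dz":-30,"gripper":0},{"rx":0,"ry":0,"rz":0,"dx":0,"dy":0,"dz":-30,"gripper":0},{"rx":0,"ry":0,"rz":0,"dx":0,"dy":0,"dz":0,"gripper":0},{"rx":0,"ry":0,"rz":0,"dx":0,"dy":0,"dz":0,"gripper":0}]'

```text
clock: 16.7
tcp_pos: [0.5441, 0.0505, 0.1805]
orientation: [0.516, 3.098, -0.0]
contact_force: [0.1, 0.1, -1.0]
grip_width: 0.0428
gripper_force: 0.0
```

```bash
python3 look.py w7; python3 -c "
import cv2;f=cv2.imread('pics/w7.png');cv2.imwrite('pics/w7c.png',cv2.resize(f[110:260,220:420],None,fx=4,fy=4,interpolation=2))"
```

```text
16.7 [0.5441 0.0505 0.1805] ang 161.09 [ 0.05  0.05 -1.02] [-0.023  0.029  0.074] 0.715015927865698
G 40 [322.25 143.85] [0.5002 0.0657] r 0.047 ang 161.29
G 9 [322.33 135.67] [0.4934 0.0681] r 0.0542 ang 161.19
R 21 [359.95 161.14] [0.5256 0.0926] r 0.0461 ang 114.43
O 169 [322.58 197.55] [0.5446 0.0508] r 0.0002 ang 118.7
O 27 [323. 164.] [0.5162 0.0609] r 0.0303 ang 160.15
O 21 [322.9  152.33] [0.5065 0.0641] r 0.0405 ang 160.52
```

View pics/w7c.png

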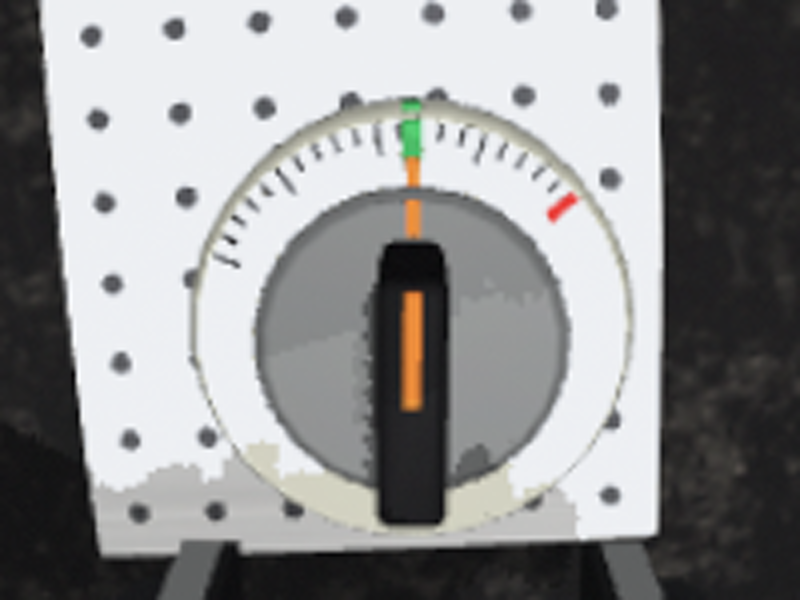

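After letting go, the pointer at (413,170) is still on the green mark at (411,135), within about half a degree. The green and red marks stand where they did, so the timer has not moved.

```bash
python3 -c "
from bench import r
print(r.hand_in())"
```

```text
the job is handed in; nothing more can be done
None
```

The timer is set and the job handed in at about 17 s: I pressed the dial at about 10 N, turned it clockwise past the red mark and back to green (pointer within about half a degree), and let go with the case unmoved and nothing else touched.

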